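# Latch the mist propagator and hold its dial at full mist

## Robot

A 6-joint arm with a two-finger parallel gripper is mounted at the origin on the work surface. World frame = base frame: x ahead of the robot, y to its left, z up, the work surface at z = 0. Lengths are in mm, angles in rad, forces in N, time in s.
With the tool pointing down it reaches from about 300 to 775 mm from the base axis. Payload 14.6 kg.
Tool frame: the origin (TCP) lies where the fingers leave the gripper's body, on its centre line; the fingertips stand 97 mm ahead of it and the grasp point (between the pads) lies ahead of it (grip_depth is the z of the grasp point in the tool frame, in mm); z points along the fingers, y is the line along which they close (so a half turn about z gives the same grasp; the last joint's range is limited). The gripper opens to 94 mm and grips with 3 to 60 N. Pads are 16 mm wide; open, the fingers measure 119 mm over their backs; the gripper's body (75 mm by 177 mm) begins 78 mm behind the grasp point.
Start: joints at [-0.067, 0.3, 1.521, -0, 1.321, -0.067], TCP at [549.991, -0.002, 302.646] pointing down, gripper open.
Joint ranges: [-3.03, 3.03], [-0.79, 2.21], [0.23, 2.52], [-1.04, 4.18], [0, 3.07], [-2.55, 2.55]. Speed limits (rad/s): [2.22, 2.22, 2.57, 3.14, 3.14, 3.14].

## Interface

Orientations are given as [roll, pitch, yaw] about the fixed x, y, z axes, in that order (R = Rz(yaw) Ry(pitch) Rx(roll)).
In Python, from cell import read_state, camera, sign_off, regions_of, spot_point, grip_depth gives the robot as it stands. The module is installed in compiled form; this text tells all that it offers.
- The arm moves only by the tool send_rows, never from a script. Its argument "series" is a list of rows, each a list of 3 entries, a list of its own where there are three numbers: the shift along the world's x, y, z in mm, then the turn about the world's z in degrees, then the closure, from -1 (fully open) to 1 (shut), so that 0 is half open. A call has 1 to 12 rows; each row shifts and turns the commanded pose from where the row before left it; what a row does not reach is not made up. A row lasts 1/10 s, in which the tool goes at most 50 mm and 8.59 degrees, less where a joint would pass 70% of its speed; a pose out of reach is approached as far as the arm can. A call is refused whole if a number of a shift passes 50 or a number of a turn 8.59, either way. A call with a gripper value outside its range is refused whole. The fingers move at their own pace and stop on an object; "squeeze" is the grip in N (left out, the last holds). Time passes only in rows, so rows that do not move let the fingers close. It gives the time, the measured TCP pose, the force, the opening and the grip force at its end, in the units of the state.
- read_state(): the state, without advancing time (a new reading comes with each control period).
- camera(name): name is "scene" or "side" or "wrist"; returns a dict with "color" (400x640x3 uint8, blue, green, red), "fx", "fy", "cx", "cy" (pixels), "dist" ([k1, k2, p1, p2, k3] as OpenCV has them; the pictures are not rectified), "camera_from_world" (4x4, takes a point from world to camera coordinates). Camera axes: x right, y down, z forward; pixel columns grow to the right and rows downward; lengths in mm; the calibration is good to about 2 mm. A picture is of the moment at which its call begins. There is no depth.
- sign_off(): hands the job in; it is judged then, once.
Trained networks look in a picture, given as the dict that the camera call returned (one of the last four; its "shot" number tells which), for a name from the list of things; names that differ only in an ending like _2 or _b are one class to them, and where a whole thing is asked for, a point or a joint stands for the part that bears it (a point fixed in the world has none). Each returns a list of dicts, best first, with "confidence" (0 to 1); they miss things now and then, are a little off and sometimes report something else, mostly with a low value. They report only what shows in the picture. A call takes as long as a camera call.
- regions_of(thing, picture): "mask" (400x640 bool, what is visible of it).
- spot_point(thing, picture): "point" ([x, y, z] in mm, in the coordinates of the camera as it stood for that picture, good to about 4 mm: a listed point, or the origin of a listed thing).
The state is a dict: "clock": time; "joints": joint angles; "qd": joint speeds; "effort": joint torques, N m; "eef_pos": TCP position; "eef_rot": TCP orientation; "wrist_force": force on the tool from outside, world axes, zero at the start; "moment": the same for the moment, N m; "finger_gap": finger opening in mm; "finger_force": force on a finger pad.
Only numpy, scipy, OpenCV 4.12 (cv2) and the standard library are available. Lean on these libraries where they do the work, as an engineer would, in place of code of your own. Each camera call takes 0.05 s, during which the arm holds its last target. There are 200 camera calls.

## Task

Fasten the seedling propagator's lid by swinging its steel hasp down over the staple until it lies flat on the lid, and only then turn the spring-return mist dial clockwise from off, past its first two clicks to the third (full mist), not on to the fourth, which drains the tank. The dial flies back to off when let go, so keep hold of it: the job finishes with the robot still holding the dial at the third click and the hasp still shut. Leave the spray bottle, the two clay pots and the dibber where they are.

Things in the scene. Friction and masses are not known exactly. Their poses are not given: they have to be found in the camera images.
- propagator: seedling propagator, too heavy to shift: 220 mm deep (its x, away from the worker), 400 long (y, to the left), flat top at z = 140; origin under the middle of its footprint. Left 290 mm: plant chamber under a shut glazed lid; right 108 mm: grey control pod with the dial. Only dial, hasp, staple and a flat filler cap (9 mm, pod's far right corner) rise above the top.
- hasp_hinge (a point): middle of the hasp's hinge line, which lies along the propagator's y on the rail at the lid's near long edge, at propagator (-86, +55, 142.5) mm; its axes are the propagator's. The shut strap runs from here along +x.
- hasp_tip (a point): middle of the free end of the hasp's steel strap, 108 mm from the hinge line. The strap is 38 mm wide and 3 mm thick; counted from the hinge line it is solid from 4 to 62 mm, has a 16 mm wide slot from 62 to 94 mm for the staple, then is solid to a 6 mm rolled end.
- staple_top (a point): top of the steel wire staple (4 mm wire, 13 mm wide along y) that stands 15 mm above the lid, 78 mm from the hinge line along +x; it passes through the strap's slot when the hasp is shut
- hasp (a joint): angle of the hasp strap, rad: 0 = shut, flat on the lid over the staple; 1.57 = upright; more = leaning back towards the worker (stop at 2.0). Starts between 1.1 and 1.7. The hinge is stiff (about 0.06 N m friction): the strap stays at whatever angle it is left and must be pushed all the way down.
- dial_grip (a point): point on the dial's vertical axis, 25 mm above the pod's top; x points along the wing to its pointer end and turns with the dial. Black disc 72 mm across, its top 9 mm above the pod, with a straight upright wing grip across it: 64 mm long, 14 thick, 9 to 37 mm above the pod. A white line marks the pointer end. Axis at propagator (-30, -146) mm.
- dial (a joint): rad, clockwise from above: 0 = off (pointer 0.70 left of the propagator's x, at a short white bar); clicks at 0.35 (row of one white pip), 0.70 (two), 1.05 (three: full mist), 1.40 (four: drain; stop at 1.45). A spring drives it back to off from everywhere (0.10 N m at off, 0.20 at the third click); the ball catch adds or takes up to 0.05 N m either side of a click but cannot hold it.
- spray_bottle: blue plastic spray bottle with white twist cap and spray head, 72 mm across, 203 mm tall, origin under its middle, loose bystander
- clay_pot_a: small empty clay pot, 88 mm across the rim, 75 mm tall, origin under its middle, loose bystander
- clay_pot_b: the second clay pot, same size, loose bystander
- dibber: steel dibber with wooden handle lying on the shelf, 205 mm long along its x, 26 mm thick, origin under its middle, loose bystander

How it is judged (in metres and radians):
On the way, in this order (a step that is already met when the one before it is completed fails the run):
1. the hasp is shut: flat on the lid over its staple, with the dial still at off (value of joint hasp below 0.1 rad and value of joint dial below 0.2 rad), for 0.3 s.
2. the robot holds the dial at the third click, the hasp shut (value of joint hasp below 0.1 rad and value of joint dial between 0.92 and 1.18 rad and contact force between any of the fingers, the arm and dial above 1 N), for 0.3 s.
At the end, for the whole second after the job is handed in: The hasp lies shut on the lid (within 0.10 rad) and the robot, in contact with the dial (over 1 N), holds it still at the third click (1.05 rad, within 0.13 rad) through the last second; bottle, pots and dibber are within 30 mm of where they stood (all of step 2 and velocity of joint dial between -0.1 and 0.1 rad/s and distance of each of spray_bottle, clay_pot_a, clay_pot_b, dibber from where it was at the start of the episode below 0.03 m); the arm keeps its last pose, push and grip.
It fails at once if the dial is opened past its first click while the hasp is not shut (value of joint dial above 0.35 rad and value of joint hasp above 0.2 rad).
It fails at once if the dial goes on past the third click to drain (value of joint dial above 1.25 rad).
It fails at once if the bottle, a pot or the dibber is knocked over or pushed away (angle between any of spray_bottle, clay_pot_a, clay_pot_b's own z axis and vertical above 0.4 rad or distance of any of spray_bottle, clay_pot_a, clay_pot_b, dibber from where it was at the start of the episode above 0.04 m).
It also fails if it takes over 42 s, if anything falls off the work surface, if the arm or the gripper's body presses on something with over 40 N, if the wrist force passes 120 N, or if a joint passes its speed limit or range.

## Working session

There is one attempt and no reset: what is moved stays moved. The work goes in short steps, Python scripts to look and compute and a tool call to move; the robot and the scene stay as the last step left them, time stands still between calls to the robot, and variables do not carry over. Pictures are saved under pics/ and viewed, at most 10 in all, crops included, and the job is handed in when it is done.

Besides the shell and the picture viewer there is one more tool, called after "Call:" by a JSON object that holds its "name" and its "arguments". send_rows: Moves the arm, as the interface text tells. Its arguments: {"type":"object","properties":{"series":{"type":"array"},"squeeze":{"type":"number"}},"required":["series"]}

```bash
mkdir -p pics
cat > h.py <<'E'
import numpy as np, cv2
from cell import *
def w(p,pic):
    T=np.linalg.inv(pic["camera_from_world"]); return (T@np.r_[p,1])[:3]
def proj(P,pic):
    M=pic["camera_from_world"]; K=np.array([[pic["fx"],0,pic["cx"]],[0,pic["fy"],pic["cy"]],[0,0,1.]])
    return cv2.projectPoints(np.array(P,float).reshape(-1,1,3),cv2.Rodrigues(M[:3,:3])[0],M[:3,3],K,np.array(pic["dist"],float))[0].reshape(-1,2)
E
python3 - <<'E'
from h import *
s=read_state();print(s, grip_depth)
ims=[]
for n in("scene","side"):
    p=camera(n);ims.append(p["color"])
    print(n,np.linalg.inv(p["camera_from_world"])[:3,3].round())
    for t in("propagator","hasp_hinge","hasp_tip","staple_top","dial_grip","spray_bottle","clay_pot_a","dibber"):
        print(t,[(round(d["confidence"],2),w(d["point"],p).round(0).tolist()) for d in spot_point(t,p)[:3]])
    cv2.imwrite(f"pics/{n}0.png",p["color"])
E
```

```text
{'clock': 0.0, 'joints': array([-6.66071879e-02,  3.00483450e-01,  1.52156052e+00,  2.61704665e-05,
        1.32067708e+00, -6.65817935e-02]), 'qd': array([-1.21796057e-03,  2.80048933e-05, -7.33511463e-04, -1.42932692e-03,
        2.56598140e-04, -4.54371529e-04]), 'effort': array([-1.53750298e-03, -5.31805658e+01, -3.52735734e+01,  7.07558286e-02,
        2.43994006e-02, -4.79655944e-05]), 'eef_pos': array([5.49861192e+02, 6.77999388e-03, 3.02088183e+02]), 'eef_rot': array([-3.14046844e+00, -1.00367918e-04,  1.57076438e+00]), 'wrist_force': array([ 0.3014481 , -0.38767248,  0.55063535]), 'moment': array([ 0.03167189, -0.01665534, -0.04543493]), 'finger_force': 0.0, 'finger_gap': 93.98407613763553} 78.39999999999999
scene [1072. -617.  752.]
propagator [(0.89, [607.0, -39.0, 2.0])]
hasp_hinge [(0.68, [531.0, 37.0, 140.0])]
hasp_tip [(0.66, [537.0, 34.0, 249.0])]
staple_top [(0.71, [614.0, 17.0, 148.0])]
dial_grip [(0.7, [551.0, -173.0, 162.0]), (0.38, [404.0, -396.0, 3.0])]
spray_bottle [(0.91, [597.0, -461.0, -2.0])]
clay_pot_a [(0.88, [628.0, 376.0, -4.0]), (0.59, [405.0, -395.0, 1.0])]
dibber [(0.57, [412.0, 376.0, 3.0])]
side [117. 898. 907.]
propagator [(0.62, [612.0, -33.0, -3.0])]
hasp_hinge [(0.92, [533.0, 37.0, 144.0])]
hasp_tip [(0.57, [537.0, 29.0, 250.0])]
staple_top [(0.6, [604.0, 25.0, 157.0])]
dial_grip [(0.63, [551.0, -171.0, 163.0])]
spray_bottle [(0.77, [600.0, -456.0, 2.0])]
clay_pot_a [(0.98, [410.0, -392.0, -4.0]), (0.85, [626.0, 378.0, -0.0])]
dibber [(0.64, [418.0, 383.0, -2.0]), (0.33, [406.0, -392.0, -1.0])]
```

View pics/scene0.png

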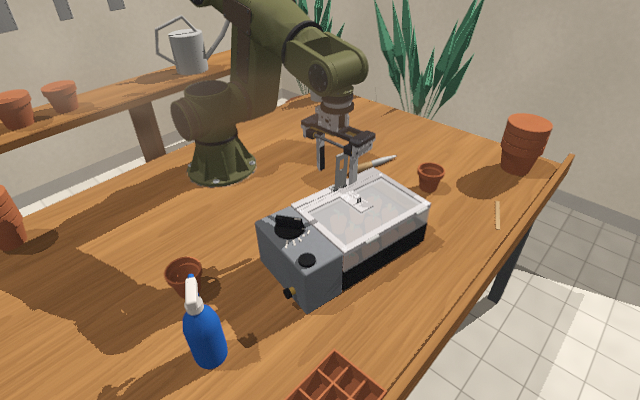

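View pics/side0.png

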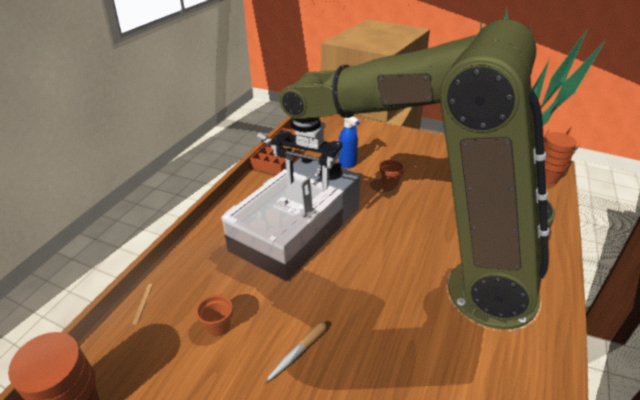

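```bash
cat > fit.py <<'E'
from h import *
from scipy.optimize import least_squares
L={"propagator":(0,0,0),"hasp_hinge":(-86,55,142.5),"staple_top":(-8,55,155),"dial_grip":(-30,-146,165)}
obs=[];tips=[];pics={}
for n in("scene","side","wrist"):
  for k in range(3):
    p=camera(n);pics[n]=p
    for t in list(L)+["hasp_tip"]:
        for d in spot_point(t,p)[:1]:
            if d["confidence"]<.45: continue
            if t=="hasp_tip": tips.append((n,w(d["point"],p).round().tolist()))
            else: obs.append((L[t],w(d["point"],p)))
A=np.array([o[0] for o in obs],float);B=np.array([o[1] for o in obs])
def T(q,P):
    P=np.asarray(P,float);c,s=np.cos(q[2]),np.sin(q[2]);return np.c_[q[0]+c*P[:,0]-s*P[:,1],q[1]+s*P[:,0]+c*P[:,1],P[:,2]]
r=least_squares(lambda q:(T(q,A)-B).ravel(),[609,-36,-.18],loss="soft_l1",f_scale=4)
q=r.x;print(q,len(obs));print(tips)
for t,P in L.items():
    m=[b for a,b in obs if a==P]; print(t,T(q,[P]).round(1),np.mean(m,0).round(1),len(m))
for n,p in pics.items():
    im=p["color"].copy()
    for z in(140,):
        pl=proj(T(q,[(-110,-200,z),(110,-200,z),(110,200,z),(-110,200,z)]),p)
        cv2.polylines(im,[np.int32(pl)],True,(0,0,255),1)
    for P in list(L.values())[1:]:
        cv2.circle(im,tuple(np.int32(proj(T(q,[P]),p)[0]).tolist()),3,(0,255,0),1)
    pics[n]=im
c=[cv2.resize(pics["scene"][140:320,230:450],None,fx=1.8,fy=1.6),cv2.resize(pics["side"][130:290,200:380],(396,288)),pics["wrist"]]
top=np.hstack(c[:2]);wr=cv2.resize(c[2],(top.shape[1]//2*1,300))
cv2.imwrite("pics/fit.png",np.vstack([top,np.hstack([wr,np.zeros((300,top.shape[1]-wr.shape[1],3),np.uint8)])]))
E
python3 fit.py
```

```text
[ 6.06624491e+02 -3.36980563e+01 -1.89650613e-01] 33
[('scene', [537.0, 36.0, 249.0]), ('scene', [535.0, 34.0, 248.0]), ('scene', [534.0, 33.0, 248.0]), ('side', [537.0, 30.0, 250.0]), ('side', [539.0, 29.0, 250.0]), ('side', [538.0, 31.0, 253.0]), ('wrist', [535.0, 34.0, 249.0]), ('wrist', [538.0, 36.0, 251.0]), ('wrist', [535.0, 33.0, 247.0])]
propagator [[606.6 -33.7   0. ]] [599.5 -25.5  16.3] 9
hasp_hinge [[532.5  36.5 142.5]] [531.2  37.3 141.1] 9
staple_top [[609.1  21.8 155. ]] [610.2  21.3 155.5] 9
dial_grip [[ 549.6 -171.4  165. ]] [ 549.3 -173.   162.3] 6
```

View pics/fit.png

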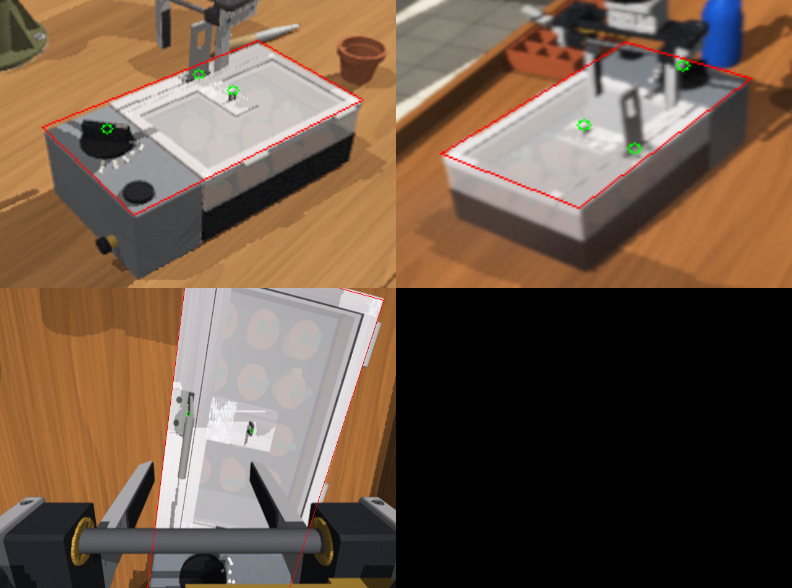

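Call:
{"name": "send_rows", "arguments": {"series": [[[0, -25, 0], 0, -1], [[-50, 0, 0], -5.45, 1], [[-50, 0, 0], -5.45, 1], [[0, 0, 0], 0, 1], [[0, 0, 0], 0, 1], [[24, 36, -8], 0, 1], [[0, 37, -10], 0, 1], [[0, 0, 0], 0, 1], [[0, 0, 0], 0, 1]], "squeeze": 20}}

```text
clock: 4.5
eef_pos: [474.8, 48.5, 284.5]
eef_rot: [-3.141, 0.0, 1.383]
wrist_force: [-0.6, -0.3, 0.4]
finger_gap: 33.6
finger_force: 0.0
```

Call:
{"name": "send_rows", "arguments": {"series": [[[0, 0, 0], 0, 1], [[0, 0, 0], 0, 1], [[0, 0, 0], 0, 1], [[0, 0, 0], 0, 1], [[22, -4, 0], 0, 1], [[23, -5, 0], 0, 1], [[8, -1.5, 0], 0, 1], [[10, -2, -3], 0, 1], [[12, -2, -7], 0, 1], [[9, -2, -10], 0, 1], [[6, -1, -12], 0, 1], [[2, 0, -8], 0, 1]]}}

```text
clock: 5.7
eef_pos: [566.0, 30.4, 243.1]
eef_rot: [-3.14, 0.0, 1.38]
wrist_force: [-0.3, -0.4, 1.0]
finger_gap: 0.3
finger_force: 0.4
```

Call:
{"name": "send_rows", "arguments": {"series": [[[0, 0, -2], 0, 1], [[0, 0, -2], 0, 1], [[0, 0, -1], 0, 1], [[0, 0, 0], 0, 1]]}}

```text
clock: 6.1
eef_pos: [565.7, 30.5, 241.3]
eef_rot: [3.141, 0.0, 1.381]
wrist_force: [-6.4, -1.3, 14.2]
finger_gap: 0.7
finger_force: 7.0
```

Call:
{"name": "send_rows", "arguments": {"series": [[[0, 0, 0], 0, 1], [[0, 0, 0], 0, 1], [[0, 0, 0], 0, 1]]}}

```text
clock: 6.4
eef_pos: [565.7, 30.5, 241.3]
eef_rot: [3.141, 0.0, 1.381]
wrist_force: [-6.9, 0.0, 13.4]
finger_gap: 0.4
finger_force: 6.9
```

Run:
```python
from h import *
a=camera("scene");b=camera("side")
print([w(d["point"],a).round() for d in spot_point("hasp_tip",a)[:1]],[w(d["point"],b).round() for d in spot_point("hasp_tip",b)[:1]])
cv2.imwrite("pics/shut.png",np.hstack([cv2.resize(a["color"][150:300,250:440],(400,316)),cv2.resize(b["color"][130:280,200:390],(400,316))]))
print(read_state()["wrist_force"],read_state()["clock"])
```

```text
[array([635.,  15., 139.])] [array([ 407., -390.,   -3.])]
[-6.98809947 -0.98506267 13.04191758] 6.6
```

View pics/shut.png

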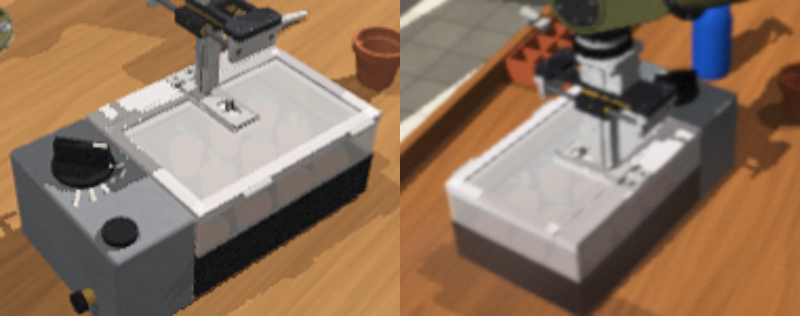

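Call:
{"name": "send_rows", "arguments": {"series": [[[0, 0, 30], 0, 1], [[0, 0, 30], 0, 1], [[-3, -40, 0], -8.3, -1], [[-3, -40, 0], -8.3, -1], [[-3, -40, 0], -8.3, -1], [[-3, -40, 0], -8.3, -1], [[-4, -42, 0], -8.3, -1], [[0, 0, 0], -8.3, -1], [[0, 0, 0], 0, -1], [[0, 0, 0], 0, -1], [[0, 0, 0], 0, -1], [[0, 0, 0], 0, -1]]}}

```text
clock: 7.8
eef_pos: [550.1, -170.8, 299.7]
eef_rot: [3.142, -0.0, 0.515]
wrist_force: [-0.6, -0.5, -1.0]
finger_gap: 77.3
finger_force: 0.0
```

Run:
```python
from h import *
for n in("wrist","side","scene","wrist"):
    a=camera(n)
    for t in("dial_grip","hasp_tip"): print(n,t,[(round(d["confidence"],2),w(d["point"],a).round(1)) for d in spot_point(t,a)[:1]])
P=[(549.6+32*k*np.cos(.51),-172+32*k*np.sin(.51),177) for k in(-1,1)]
im=a["color"].copy(); cv2.line(im,*[tuple(np.int32(x).tolist()) for x in proj(P,a)],(0,0,255),1)
cv2.imwrite("pics/dial.png",im);s=read_state();print(s["clock"],s["finger_gap"],s["eef_pos"],s["joints"])
```

```text
wrist dial_grip [(0.98, array([ 550. , -173.5,  164.9]))]
wrist hasp_tip []
side dial_grip [(0.66, array([ 549.9, -169.2,  165.2]))]
side hasp_tip [(0.63, array([636.1,  13.7, 140.2]))]
scene dial_grip [(0.74, array([ 549.4, -174.6,  162.4]))]
scene hasp_tip [(0.62, array([636.6,  11.2, 139.6]))]
wrist dial_grip [(0.77, array([ 548.8, -173.4,  165.9]))]
wrist hasp_tip []
8.4 94.16165197232651 [ 549.99978094 -171.52884154  299.65027627] [-3.65884506e-01  3.60526549e-01  1.44778530e+00  8.54116620e-06
  1.33324802e+00  6.93493893e-01]
```

View pics/dial.png

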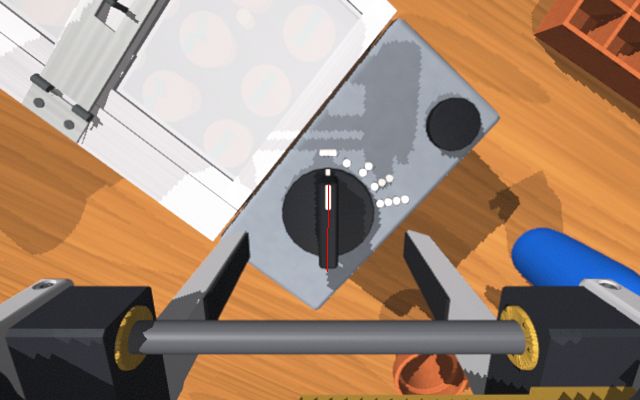

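Call:
{"name": "send_rows", "arguments": {"series": [[[0, -1, -25], 0, -1], [[0, 0, -25], 0, -1], [[0, 0, 0], 0, 1], [[0, 0, 0], 0, 1], [[0, 0, 0], 0, 1], [[0, 0, 0], 0, 1], [[0, 0, 0], 0, 1], [[0, 0, 0], 0, 1], [[0, 0, 0], 0, 1], [[0, 0, 0], 0, 1], [[0, 0, 0], 0, 1], [[0, 0, 0], 0, 1]], "squeeze": 50}}

```text
clock: 9.6
eef_pos: [550.0, -172.5, 249.6]
eef_rot: [-3.142, 0.0, 0.511]
wrist_force: [-0.1, -1.2, 0.3]
finger_gap: 17.3
finger_force: 0.0
```

Call:
{"name": "send_rows", "arguments": {"series": [[[0, 0, 0], 0, 1], [[0, 0, 0], 0, 1]]}}

```text
clock: 9.8
eef_pos: [550.1, -172.7, 249.7]
eef_rot: [3.141, -0.0, 0.511]
wrist_force: [1.3, -2.6, -0.8]
finger_gap: 13.7
finger_force: 50.0
```

Call:
{"name": "send_rows", "arguments": {"series": [[[0, 0, 0], -5, 1], [[0, 0, 0], -5, 1], [[0, 0, 0], -5, 1], [[0, 0, 0], -5, 1], [[0, 0, 0], -5, 1], [[0, 0, 0], -5, 1], [[0, 0, 0], -5, 1], [[0, 0, 0], -5, 1], [[0, 0, 0], -5, 1], [[0, 0, 0], -5, 1], [[0, 0, 0], -2, 1], [[0, 0, 0], 0, 1]]}}

```text
clock: 11.0
eef_pos: [550.0, -171.7, 249.6]
eef_rot: [-3.14, 0.001, -0.397]
wrist_force: [0.2, 6.0, 0.5]
finger_gap: 13.5
finger_force: 50.0
```

```bash
cat > chk.py <<'E'
from h import *
import sys
s=read_state();print(s["clock"],s["finger_gap"],s["eef_pos"],s["eef_rot"],s["moment"],s["wrist_force"])
a=camera("scene");b=camera("side");c=camera("wrist")
for n in (a,b):print([w(d["point"],n).round() for d in spot_point("hasp_tip",n)[:1]])
cv2.imwrite(sys.argv[1],np.hstack([cv2.resize(a["color"][160:290,240:400],(400,325)),cv2.resize(c["color"][100:320,200:470],(400,325))]))
E
python3 chk.py pics/turn1.png
```

```text
11.0 13.4640695699662 [ 550.03086742 -171.67095174  249.64493608] [-3.14014779e+00  8.89692204e-04 -3.97025687e-01] [1.18010606 0.06704418 0.1437068 ] [0.21614146 6.01535983 0.46748998]
[array([636.,  12., 139.])]
[array([636.,  16., 143.])]
```

View pics/turn1.png

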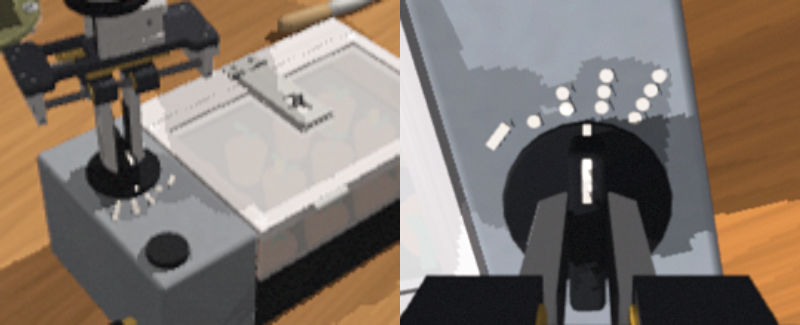

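Call:
{"name": "send_rows", "arguments": {"series": [[[0, 0, 0], -4, 1], [[0, 0, 0], -4, 1], [[0, 0, 0], 0, 1], [[0, 0, 0], 0, 1], [[0, 0, 0], 0, 1], [[0, 0, 0], 0, 1]]}}

```text
clock: 11.85
eef_pos: [550.1, -171.5, 249.6]
eef_rot: [-3.14, 0.001, -0.535]
wrist_force: [1.7, 7.1, 0.9]
finger_gap: 13.5
finger_force: 50.0
```

```bash
python3 chk.py pics/turn2.png
```

```text
11.85 13.487112268562374 [ 550.10785852 -171.51896454  249.6423999 ] [-3.13999456e+00  1.04308437e-03 -5.35121475e-01] [ 1.48079085 -0.10672613  0.23540599] [1.66209098 7.06097333 0.87863858]
[array([635.,  17., 141.])]
[array([634.,  14., 141.])]
```

View pics/turn2.png

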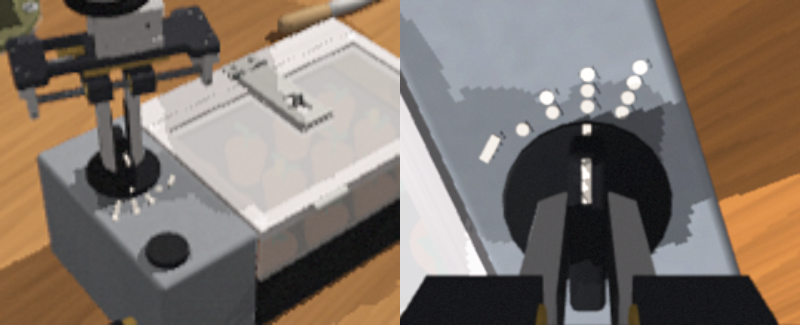

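The pointer (587,130) lines up exactly with the three-pip row (587,75–107). The hasp is flat on the lid with the staple through its slot, and the grip is steady at 50 N.

```bash
python3 -c "
from cell import *
print(sign_off())"
```

```text
the job is handed in; nothing more can be done
None
```

The job is handed in: the hasp is shut flat over its staple, and the gripper is holding the dial at the third click (50 N grip). The bottle, pots and dibber were never touched; sign-off gave no verdict.

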